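# Click the handle onto a saucepan, draw it to its ring, lid on

### The arm

A 6-joint arm with a two-finger parallel gripper is mounted at the origin on a cart in front of the work surface, level with it; the furniture and walls round the work are solid. World frame = base frame: x ahead of the robot, y to its left, z up, the work surface at z = 0. Lengths are in m, angles in degrees, forces in N, time in s.
With the tool pointing down it reaches from about 0.375 to 0.975 m from the base axis. Payload 3.8 kg.
Tool frame: the origin (TCP) lies on the centre line of the jaws, within the pads' length; the fingertips stand 14 mm ahead of it and the grasp point (between the pads) lies 5 mm behind it; z points along the fingers, y is the line along which they close (so a half turn about z gives the same grasp; the last joint's range is limited). The gripper opens to 85 mm and grips with 20 to 120 N. Pads are 22 mm wide; open, the fingers measure 114 mm over their backs; the gripper's body (76 mm by 85 mm) begins 54 mm behind the grasp point. The pads swing forward as they close: fully open they stand 13 mm farther back than shut.
Start: joints at [74.146, 15.12, 91.902, -0, 72.978, -2.114], TCP at [0.16, 0.656, 0.245] pointing down, gripper open.
Joint ranges: [-150.88, 150.88], [-54.13, 125.18], [17.81, 147.31], [-75.09, 255.09], [0, 152.58], [-146.25, 146.25]. Speed limits (degrees/s): [147.25, 147.25, 180, 180, 180, 180].

### API

Orientations are given as [roll, pitch, yaw] about the fixed x, y, z axes, in that order (R = Rz(yaw) Ry(pitch) Rx(roll)).
In Python, from station import ctrl gives the robot as it stands.
- The arm moves only by the tool drive_tool, never from a script. Its argument "targets" is a list that holds one entry, the list of rows, each a list of 7 numbers: the shift along the tool's x, y, z each as a share of 0.15 m, from -1 to 1, then the turn, a rotation vector about the tool's x, y, z each as a share of 90 degrees, from -1 to 1, then the finger opening in mm, from 0 to 85.4. In form: [[[tx, ty, tz, rx, ry, rz, jaw], ...]]. A call has exactly 10 rows; each row is the pose to reach, as a shift and turn from the pose commanded when the call began, along the tool's axes at that moment; what a row does not reach only later rows make up. A row lasts 1/10 s, in which the tool goes at most 50 mm and 8.59 degrees, less where a joint would pass 70% of its speed; a pose out of reach is approached as far as the arm can. A call with a number of a shift or a turn outside -1 to 1 is refused whole. A call with a gripper value outside its range is refused whole. The fingers move at their own pace and stop on an object; "force" is the grip in N (left out, the last holds). Time passes only in rows, so rows that repeat a pose let the fingers close, or fill a call up. It gives the time, the measured TCP pose, the force, the opening and the grip force at its end, in the units of the state.
- ctrl.get_obs(): the state, without advancing time (a new reading comes with each control period).
- ctrl.read_camera(name): name is "scene" or "top" or "wrist"; returns the picture (420x560x3 uint8, red, green, blue); there is no depth.
- ctrl.camera_info(name): a dict with "vfov" (degrees; the focal length in pixels is half the picture's height over the tangent of half this angle, whatever the lens; pixels are square), "cx", "cy" (the principal point, pixels), "distortion" ([k1, k2, p1, p2, k3] as OpenCV has them; the pictures are not rectified), "rvec" (rotation vector, rad) and "tvec" (3), from world to camera coordinates, as OpenCV has them. Camera axes: x right, y down, z forward; pixel columns grow to the right and rows downward; lengths in m; the calibration is good to about 2 mm. A picture is of the moment at which its call begins: read the wrist's pose just before it. camera_info takes no time and is no camera call; for the wrist camera it gives the pose at the moment of the call.
- ctrl.close_job(): hands the job in; it is judged then, once.
Trained networks look in the newest picture that a camera, given by its name, has taken for a name from the list of things; names that differ only in an ending like _2 or _b are one class to them, and where a whole thing is asked for, a point or a joint stands for the part that bears it (a point fixed in the world has none). Each returns a list of dicts, best first, with "score" (0 to 1); they miss things now and then, are a little off and sometimes report something else, mostly with a low value. They report only what shows in the picture. A call takes as long as a camera call.
- ctrl.spot_in(camera, name): "position" ([x, y, z] in m, in world coordinates, good to about 4 mm: the middle of the surface that is visible of it).
- ctrl.regions_of(camera, name): "region" (420x560 bool, what is visible of it).
- ctrl.spot_point(camera, name): "position" ([x, y, z] in m, in world coordinates, good to about 4 mm: a listed point, or the origin of a listed thing).
The state is a dict: "clock": time; "joint_positions": joint angles; "joint_velocities": joint speeds; "tau": joint torques, N m; "position": TCP position; "ee_rot": TCP orientation; "contact_force": force on the tool from outside, world axes, zero at the start; "ft_torque": the same for the moment, N m; "gripper_width": finger opening in m; "gripper_force": force on a finger pad.
Only numpy, scipy, OpenCV 4.12 (cv2) and the standard library are available. Lean on these libraries where they do the work, as an engineer would, in place of code of your own. Each camera call takes 0.05 s, during which the arm holds its last target. There are 200 camera calls.

### The job

The small saucepan stands without its handle on the large ring of the hob. Slide its loose handle onto the stub on the pan's side until the spring button pops up through the hole in the handle, then draw the pan by that handle across the hob until it stands centred on the small ring, let go, and put the lid on properly. Move the pan only by its handle, keep it level on the hob, and leave the other things on the worktop alone.

Things in the scene. Friction and masses are not known exactly. Their poses are not given: they have to be found in the camera images.
- handle: loose pan handle, 165 mm long, 0.14 kg, lying hole up on the worktop: black grip (105 long, 28 wide, 21 high) with a steel sleeve before it (60 long, 26 wide, 19 high). Origin: middle of its length, on its underside; +x along it towards the sleeve's open mouth, z up; its axis is 10.5 mm above the origin. Balances within 10 mm of the origin; pinch it there from above, across its width.
- handle_mouth (a point): centre of the sleeve's open mouth, on the handle's axis, 82.5 mm ahead of the handle's origin and 10.5 mm above it; axes as the handle's. The bore is 20 mm wide, 13 high and 60 deep, walls 3 mm; the top wall has a hole, 13 mm wide and 17 long, that begins 14 mm behind the mouth.
- pan: small open steel saucepan, 150 mm across, 70 high, 4 mm walls, about 0.85 kg, loose on the hob. Origin: centre of its underside; +x points out along its stub, a level flat bar on a riveted bracket, 18 mm wide, 11 high, 50 long, the last 14 mm tapering to 8 x 4. The handle goes over it, hole up, mouth towards the pan. Only friction holds the pan: a push over about 4 N shifts it.
- stub_stop (a point): centre of the upright stop face at the root of the stub, on the stub's axis, 81 mm from the pan's axis and 50 mm above its underside (100 mm above the worktop); axes as the pan's, so the stub's tip is 50 mm away along +x. The handle is home when its mouth is here.
- button (a joint): spring button on top of the stub, 9 mm wide, 13 long, its outer side bevelled, its side to the pan upright and 16 mm from the stop: 0 = up, 6 mm above the stub, as at the start; grows as it is pressed down, to about 0.0045 m while the handle slides over it (a push of 1 to 3 N). It pops up through the handle's hole in the last 2 mm before the stop and then locks the handle against pulling.
- lid: the pan's steel lid, 155 mm across, 48 high, right way up on the worktop, 0.2 kg. Origin: centre of its underside, a step 132 mm across and 8 deep that drops into the pan's mouth (142 mm inside); seated, the origin is 62 mm above the pan's underside. A black knob, 30 mm across, stands in its middle; grip it 29 to 45 mm above the origin.
- hob: portable hob, a fixed flat box 300 x 500 mm, 50 mm high, dark glass top. Origin: centre of its underside; +x to the rear, away from the robot, y along it. The large ring (196 mm across) is centred at x = 30, y = +120 mm, the small ring (158 mm across) at x = 30, y = -130 mm. Two low control knobs stand at its near edge.
- small_ring (a point): centre of the small ring, on the glass (50 mm above the worktop); axes as the hob's.
- onion: bystander: red onion, 64 x 67 x 71 mm; origin under its middle.
- garlic: bystander: garlic bulb, 53 mm; origin under its middle.
- lemon: bystander: lemon, 78 x 55 x 56 mm; origin under its middle.
- fork: bystander: fork, 193 mm long; origin under its middle.

How it is judged (in metres and radians):
On the way, in this order (a step that is already met when the one before it is completed fails the run):
1. the handle is home on the stub and the button stands up in its hole, the pan still at the large ring (x of handle_mouth in the frame of stub_stop below 0.005 m and distance between handle_mouth and stub_stop below 0.007 m and angle between the x axis of handle and the x axis of pan, either way round below 0.15 rad and value of joint button below 0.0015 m and horizontal distance between pan and small_ring above 0.1 m), for 0.2 s.
2. the pan, handle still locked on, stands centred on the small ring (within 18 mm), hand off the handle, the lid not yet on (horizontal distance between pan and small_ring below 0.018 m and distance between handle_mouth and stub_stop below 0.007 m and value of joint button below 0.0015 m and contact force between the fingers and handle below 0.1 N and horizontal distance between lid and pan above 0.1 m), for 0.2 s.
At the end, for the whole second after the job is handed in: The pan stands flat on the hob, its centre within 18 mm of the small ring's; the handle is locked on (mouth within 7 mm of the stop, in line with the stub within its play, 0.15 rad, button up in the hole); the lid is seated level in the pan's rim, within 9 mm of its centre; all at rest (horizontal distance between pan and small_ring below 0.018 m and z of pan in the frame of small_ring below 0.004 m and angle between pan's own z axis and vertical below 0.05 rad and distance between handle_mouth and stub_stop below 0.007 m and angle between the x axis of handle and the x axis of pan, either way round below 0.15 rad and value of joint button below 0.0015 m and horizontal distance between lid and pan below 0.009 m and z of lid in the frame of pan between 0.057 and 0.066 m and angle between lid's own z axis and vertical below 0.06 rad and linear speed of each of pan, lid below 0.02 m/s); the robot touches nothing.
It fails at once if the pan itself gripped or pushed by the fingers (contact force between the fingers and pan above 4 N).
It fails at once if the pan tipped or lifted off the hob (angle between pan's own z axis and vertical above 0.2 rad or z of pan in the frame of small_ring above 0.03 m or z of pan in the frame of small_ring below -0.02 m).
It fails at once if a bystander disturbed by more than 30 mm (distance of any of onion, garlic, lemon, fork from where it was at the start of the episode above 0.03 m).
It also fails if it takes over 67 s, if anything falls off the work surface, if the arm or the gripper's body presses on something with over 40 N, if the wrist force passes 120 N, or if a joint passes its speed limit or range.

## Working session

There is one attempt and no reset: what is moved stays moved. The work goes in short steps, Python scripts to look and compute and a tool call to move; the robot and the scene stay as the last step left them, time stands still between calls to the robot, and variables do not carry over. Pictures are saved under pics/ and viewed, at most 12 in all, crops included, and the job is handed in when it is done.

Besides the shell and the picture viewer there is one more tool, called after "Call:" as name(argument=value, ...), one argument or row to a line, values as JSON. drive_tool: Moves the arm, as the interface text tells. Its arguments: {"type":"object","properties":{"targets":{"type":"array","items":{"type":"array","items":{"type":"array","items":{"type":"number"}}}},"force":{"type":"number"}},"required":["targets"]}

```bash
mkdir -p pics; ls; cat > h.py <<'E'
import numpy as np, cv2
from station import ctrl
from scipy.spatial.transform import Rotation as R
def shot(cam,fn=None):
    im=ctrl.read_camera(cam)
    if fn: cv2.imwrite('pics/'+fn,cv2.cvtColor(im,cv2.COLOR_RGB2BGR))
    return im
def cam(name):
    c=ctrl.camera_info(name); f=210/np.tan(np.radians(c['vfov'])/2)
    K=np.array([[f,0,c['cx']],[0,f,c['cy']],[0,0,1]]); return c,K,np.array(c['distortion'],float),np.array(c['rvec'],float),np.array(c['tvec'],float)
def ray(c4,px,z):
    c,K,D,rv,tv=c4
    p=cv2.undistortPoints(np.array(px,float).reshape(-1,1,2),K,D)[:,0]
    Rm=cv2.Rodrigues(rv)[0]; o=-Rm.T@tv
    d=np.c_[p,np.ones(len(p))]@Rm
    return o+d*((z-o[2])/d[:,2])[:,None]
def proj(c4,P):
    c,K,D,rv,tv=c4
    return cv2.projectPoints(np.array(P,float).reshape(-1,1,3),rv,tv,K,D)[0][:,0]
E
python3 - <<'E'
from h import *
for c in ['top','scene']:
    shot(c,c+'0.png')
    for n in ['handle','handle_mouth','pan','stub_stop','lid','small_ring','hob']:
        r=ctrl.spot_point(c,n); print(c,n,[(round(x['score'],2),np.round(x['position'],3).tolist()) for x in r[:2]])
o=ctrl.get_obs(); print(o)
E
```

```text
pics
top handle [(0.81, [0.515, -0.388, 0.001])]
top handle_mouth [(0.72, [0.598, -0.364, 0.014])]
top pan [(0.74, [0.533, 0.193, 0.054])]
top stub_stop [(0.88, [0.535, 0.111, 0.103])]
top lid [(0.95, [0.532, 0.44, -0.003])]
top small_ring [(0.75, [0.55, -0.066, 0.054])]
top hob [(0.84, [0.509, 0.063, -0.005])]
scene handle []
scene handle_mouth [(0.47, [0.595, -0.37, 0.008])]
scene pan [(0.64, [0.532, 0.197, 0.047]), (0.4, [0.518, 0.059, -0.006])]
scene stub_stop [(0.79, [0.535, 0.114, 0.103])]
scene lid [(0.9, [0.53, 0.44, -0.001])]
scene small_ring [(0.63, [0.551, -0.071, 0.052])]
scene hob [(0.8, [0.514, 0.058, -0.002])]
{'clock': 0.8, 'joint_positions': array([ 7.41466196e+01,  1.51180048e+01,  9.19006518e+01, -2.66174005e-04,
        7.29784373e+01, -2.11515445e+00]), 'joint_velocities': array([ 0.04623044,  0.05027376,  0.0362104 , -0.05480578,  0.10796867,
        0.03928256]), 'tau': array([ 3.48628291e-04, -5.14976621e+01, -3.67701101e+01, -1.29745463e-04,
        5.03570336e-04, -1.57382220e-05]), 'position': array([0.16031887, 0.6556912 , 0.2453242 ]), 'ee_rot': array([1.79997105e+02, 3.61605630e-04, 1.66261852e+02]), 'contact_force': array([-0.58748769,  0.71356321, -0.67985651]), 'ft_torque': array([ 0.03646066,  0.03088265, -0.01515252]), 'gripper_force': 0.0, 'gripper_width': 0.0850486940620063}
```

View pics/top0.png

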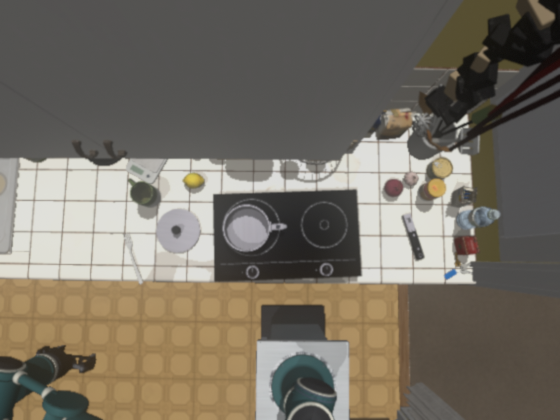

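View pics/scene0.png

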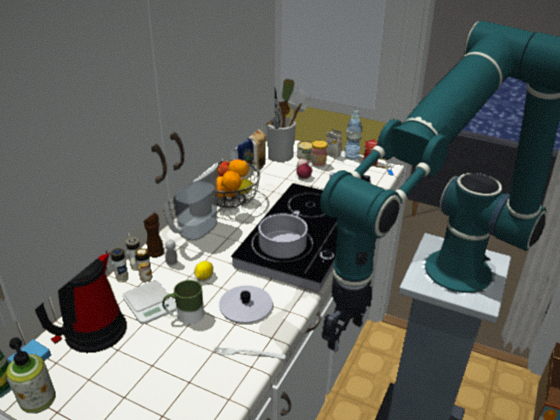

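```bash
cat >> h.py <<'E'
def plan(goals,start=None):
    """goals: [(x,y,z,yaw)], start (x,y,z,yaw); prints shares per call"""
    if start is None:
        o=ctrl.get_obs(); start=(*o['position'],o['ee_rot'][2])
    s=np.array(start,float)
    for g in goals:
        g=np.array(g,float); T=R.from_euler('xyz',[180,0,s[3]],degrees=True)
        d=T.inv().apply(g[:3]-s[:3])/0.15; dy=(g[3]-s[3]+180)%360-180
        print(np.round(d,3),'rz',round(-dy/90,3)); s=g
E
python3 - <<'E'
from h import *
c4=cam('top'); 
for p in [(413,236),(407,216),(421,258),(247,225),(284,227)]: print(p,ray(c4,[p],0.02).round(3))
print(c4[0])
plan([(.25,.53,.25,130),(.37,.34,.25,110),(.42,.14,.25,70),(.43,-.06,.25,50),(.46,-.26,.22,35),(.51,-.385,.17,16)])
E
```

```text
(413, 236) [[ 0.517 -0.389  0.02 ]]
(407, 216) [[ 0.587 -0.37   0.02 ]]
(421, 258) [[ 0.44  -0.415  0.02 ]]
(247, 225) [[0.55  0.194 0.02 ]]
(284, 227) [[0.544 0.065 0.02 ]]
{'vfov': 56.94542707125427, 'cx': 278.2982266847724, 'cy': 209.2802375184793, 'distortion': array([-0.04451688,  0.        ,  0.        ,  0.        ,  0.        ]), 'rvec': array([ 2.17198661, -2.15018347,  0.1367019 ]), 'tvec': array([0.07931185, 0.60502759, 1.30915464])}
[-0.78  -0.672 -0.031] rz 0.403
[-1.485 -0.201 -0.   ] rz 0.222
[-1.367 -0.143 -0.   ] rz 0.444
[-1.23   0.519  0.   ] rz 0.222
[-0.893  1.01   0.2  ] rz 0.167
[-0.205  0.874  0.333] rz 0.211
```

Call:
drive_tool(
  targets=[
    [[-0.08,-0.07,0,0,0,0.04,85],[-0.16,-0.14,0,0,0,0.08,85],[-0.24,-0.21,0,0,0,0.12,85],[-0.32,-0.28,0,0,0,0.16,85],[-0.4,-0.35,0,0,0,0.2,85],[-0.48,-0.42,0,0,0,0.24,85],[-0.56,-0.49,0,0,0,0.28,85],[-0.64,-0.56,0,0,0,0.32,85],[-0.72,-0.63,0,0,0,0.36,85],[-0.8,-0.7,0,0,0,0.4,85]],
  ],
)

```text
clock: 1.8
position: [0.2523, 0.5247, 0.2454]
ee_rot: [180.0, -0.0, 130.1]
contact_force: [0.0, 0.5, 0.0]
gripper_width: 0.0849
gripper_force: 0.0
```

Call:
drive_tool(
  targets=[
    [[-0.1,-0.06,0,0,0,0.04,85],[-0.2,-0.12,0,0,0,0.08,85],[-0.3,-0.18,0,0,0,0.12,85],[-0.4,-0.24,0,0,0,0.16,85],[-0.5,-0.3,0,0,0,0.2,85],[-0.6,-0.36,0,0,0,0.24,85],[-0.7,-0.42,0,0,0,0.28,85],[-0.8,-0.48,0,0,0,0.32,85],[-0.9,-0.54,0,0,0,0.36,85],[-1,-0.6,0,0,0,0.4,85]],
  ],
)

```text
clock: 2.8
position: [0.2803, 0.3519, 0.2455]
ee_rot: [180.0, -0.0, 94.1]
contact_force: [0.0, -1.0, -0.3]
gripper_width: 0.085
gripper_force: 0.0
```

Call:
drive_tool(
  targets=[
    [[-0.1,0.06,0,0,0,0.03,85],[-0.2,0.12,0,0,0,0.06,85],[-0.3,0.18,0,0,0,0.09,85],[-0.4,0.24,0,0,0,0.12,85],[-0.5,0.3,0,0,0,0.15,85],[-0.6,0.36,0,0,0,0.18,85],[-0.7,0.42,0,0,0,0.21,85],[-0.8,0.48,0,0,0,0.24,85],[-0.9,0.54,0,0,0,0.27,85],[-1,0.6,0,0,0,0.3,85]],
  ],
)

```text
clock: 3.8
position: [0.3815, 0.209, 0.2455]
ee_rot: [180.0, -0.0, 67.2]
contact_force: [0.0, 0.4, 0.4]
gripper_width: 0.0852
gripper_force: 0.0
```

Call:
drive_tool(
  targets=[
    [[-0.1,0.07,0,0,0,0.02,85],[-0.2,0.14,0,0,0,0.04,85],[-0.3,0.21,0,0,0,0.06,85],[-0.4,0.28,0,0,0,0.08,85],[-0.5,0.35,0,0,0,0.1,85],[-0.6,0.42,0,0,0,0.12,85],[-0.7,0.49,0,0,0,0.14,85],[-0.8,0.56,0,0,0,0.16,85],[-0.9,0.63,0,0,0,0.18,85],[-1,0.7,0,0,0,0.2,85]],
  ],
)

```text
clock: 4.8
position: [0.4201, 0.03, 0.2456]
ee_rot: [180.0, -0.0, 49.2]
contact_force: [-0.0, -0.2, 0.5]
gripper_width: 0.0852
gripper_force: 0.0
```

Call:
drive_tool(
  targets=[
    [[-0.1,0.1,0,0,0,0.02,85],[-0.2,0.2,0,0,0,0.04,85],[-0.3,0.3,0,0,0,0.06,85],[-0.4,0.4,0,0,0,0.08,85],[-0.5,0.5,0,0,0,0.1,85],[-0.6,0.6,0,0,0,0.12,85],[-0.7,0.7,0,0,0,0.14,85],[-0.8,0.8,0,0,0,0.16,85],[-0.9,0.9,0,0,0,0.18,85],[-1,1,0,0,0,0.2,85]],
  ],
)

```text
clock: 5.8
position: [0.4357, -0.1817, 0.2455]
ee_rot: [180.0, -0.0, 31.2]
contact_force: [-0.4, -0.2, 0.3]
gripper_width: 0.0852
gripper_force: 0.0
```

```bash
python3 - <<'E'
from h import *
o=ctrl.get_obs(); print(o['clock'],o['position'],o['ee_rot'])
shot('wrist','w1.png')
for n in ['handle','handle_mouth']: print(n,[(round(x['score'],2),np.round(x['position'],3).tolist()) for x in ctrl.spot_point('wrist',n)[:2]])
plan([(.505,-.386,.15,17)])
E
```

```text
5.8 [ 0.43573354 -0.18174361  0.24554183] [ 1.79972722e+02 -2.11517646e-02  3.11788140e+01]
handle [(0.6, [0.514, -0.388, 0.003])]
handle_mouth [(0.93, [0.594, -0.371, 0.012])]
[-0.31   1.406  0.636] rz 0.157
```

Call:
drive_tool(
  targets=[
    [[-0.03,0.1,0.03,0,0,0.02,85],[-0.06,0.2,0.06,0,0,0.04,85],[-0.09,0.3,0.09,0,0,0.06,85],[-0.12,0.4,0.12,0,0,0.08,85],[-0.15,0.5,0.15,0,0,0.1,85],[-0.18,0.6,0.18,0,0,0.12,85],[-0.21,0.7,0.21,0,0,0.14,85],[-0.24,0.8,0.24,0,0,0.15,85],[-0.27,0.9,0.27,0,0,0.16,85],[-0.3,1,0.3,0,0,0.16,85]],
  ],
)

```text
clock: 6.95
position: [0.4754, -0.3337, 0.1999]
ee_rot: [-180.0, 0.0, 16.8]
contact_force: [0.4, -0.0, 0.2]
gripper_width: 0.0849
gripper_force: 0.0
```

```bash
cat >> h.py <<'E'
def axis(cam_,name,z):
    r=ctrl.regions_of(cam_,name)[0]; c4=cam(cam_)
    ys,xs=np.nonzero(r['region']); P=ray(c4,np.c_[xs,ys],z)[:,:2].astype(np.float32)
    b=cv2.minAreaRect(P); bx=cv2.boxPoints(b); e=[bx[1]-bx[0],bx[2]-bx[1]]; e=max(e,key=np.linalg.norm)
    return round(r['score'],2),np.round(b[0],4),np.round(b[1],4),round(np.degrees(np.arctan2(e[1],e[0])),1)
E
python3 - <<'E'
from h import *
o=ctrl.get_obs(); print(o['clock'],o['position'],o['ee_rot'])
shot('wrist','w2.png')
for n in ['handle','handle_mouth']: print(n,[(round(x['score'],2),np.round(x['position'],3).tolist()) for x in ctrl.spot_point('wrist',n)[:2]])
print(axis('wrist','handle',.02))
E
```

```text
6.95 [ 0.47540226 -0.33372505  0.19985258] [-1.79998648e+02  4.58962360e-04  1.68275264e+01]
handle [(0.62, [0.513, -0.386, 0.003])]
handle_mouth [(0.85, [0.599, -0.367, 0.011])]
(0.7, array([ 0.5144, -0.3857]), array([0.1616, 0.0308]), np.float32(17.1))
```

View pics/w2.png

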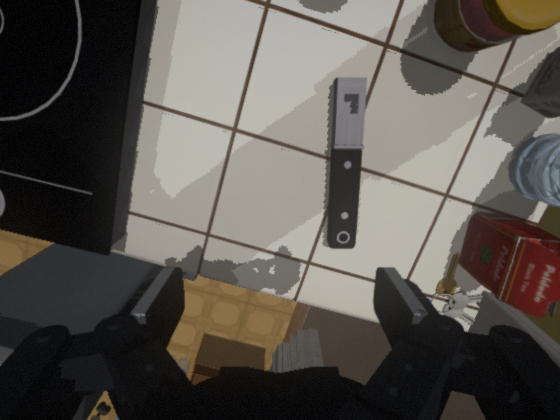

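```bash
python3 - <<'E'
from h import *
P=ray(cam('wrist'),[(350,80),(341,246),(334,148),(361,150)],.02); print(P.round(4))
d=P[0]-P[1]; y=np.degrees(np.arctan2(d[1],d[0])); print(y,np.linalg.norm(d),(P[0]+P[1])/2)
plan([(.514,-.387,.08,15),(.514,-.387,.015,15)])
E
```

```text
[[ 0.59   -0.3626  0.02  ]
 [ 0.4393 -0.4087  0.02  ]
 [ 0.5298 -0.3689  0.02  ]
 [ 0.5354 -0.3936  0.02  ]]
16.97668802109442 0.1575884174570517 [ 0.51465379 -0.3856455   0.02      ]
[0.144 0.422 0.799] rz 0.02
[-0.    -0.     0.433] rz -0.0
```

Call:
drive_tool(
  targets=[
    [[0.03,0.1,0.1,0,0,0,75],[0.06,0.2,0.2,0,0,0,70],[0.1,0.3,0.3,0,0,0,65],[0.13,0.37,0.4,0,0,0,60],[0.15,0.41,0.5,0,0,0,60],[0.15,0.415,0.6,0,0,0,60],[0.15,0.415,0.7,0,0,0,60],[0.15,0.415,0.8,0,0,0,60],[0.15,0.415,0.9,0,0,0,60],[0.15,0.415,0.98,0,0,0,60]],
  ],
)

```text
clock: 8.15
position: [0.5141, -0.3849, 0.0517]
ee_rot: [-179.9, 0.0, 16.9]
contact_force: [-0.3, -0.8, -0.6]
gripper_width: 0.06
gripper_force: 0.0
```

Call:
drive_tool(
  targets=[
    [[0,0,0.1,0,0,0,60],[0,0,0.2,0,0,0,60],[0,0,0.24,0,0,0,60],[0,0,0.245,0,0,0,60],[0,0,0.245,0,0,0,20],[0,0,0.245,0,0,0,10],[0,0,0.245,0,0,0,10],[0,0,0.245,0,0,0,10],[0,0,0.245,0,0,0,10],[0,0,0.245,0,0,0,10]],
  ],
  force=60,
)

```text
clock: 9.15
position: [0.5156, -0.3862, 0.0179]
ee_rot: [179.9, -0.1, 16.9]
contact_force: [-0.3, -0.2, 5.6]
gripper_width: 0.0266
gripper_force: 60.7
```

```bash
python3 - <<'E'
from h import *
o=ctrl.get_obs(); print(o['clock'],o['position'],o['ee_rot'],o['gripper_width'],o['gripper_force'])
for c in ['top','scene']:
  if c=='scene': shot(c)
  else: shot(c)
  for n in ['stub_stop','pan','small_ring','handle_mouth']: print(c,n,[(round(x['score'],2),np.round(x['position'],3).tolist()) for x in ctrl.spot_point(c,n)[:1]])
E
```

```text
9.15 [ 0.51562904 -0.38623421  0.01788961] [ 1.79874720e+02 -8.25779842e-02  1.68596438e+01] 0.026564347141865362 60.71802020072937
top stub_stop [(0.92, [0.539, 0.11, 0.101])]
top pan [(0.76, [0.534, 0.194, 0.051])]
top small_ring [(0.83, [0.545, -0.068, 0.055])]
top handle_mouth [(0.85, [0.595, -0.361, 0.013])]
scene stub_stop [(0.84, [0.539, 0.113, 0.103])]
scene pan [(0.81, [0.532, 0.2, 0.05])]
scene small_ring [(0.62, [0.549, -0.071, 0.052])]
scene handle_mouth [(0.59, [0.596, -0.364, 0.011])]
```

Call:
drive_tool(
  targets=[
    [[0,0,-0.05,0,0,0,10],[0,0,-0.15,0,0,0,10],[0,0,-0.25,0,0,0,10],[0,0,-0.35,0,0,0,10],[0,-0.05,-0.45,0,0,0,10],[0.04,-0.12,-0.55,0,0,0,10],[0.08,-0.2,-0.65,0,0,0,10],[0.12,-0.28,-0.75,0,0,0,10],[0.16,-0.36,-0.83,0,0,0,10],[0.2,-0.45,-0.85,0,0,0,10]],
  ],
)

```text
clock: 10.65
position: [0.5252, -0.3113, 0.1464]
ee_rot: [179.8, -0.1, 16.9]
contact_force: [0.8, -0.7, -1.7]
gripper_width: 0.0267
gripper_force: 60.0
```

Call:
drive_tool(
  targets=[
    [[0.04,-0.1,0,0,0,-0.08,10],[0.08,-0.2,0,0,0,-0.17,10],[0.12,-0.3,0,0,0,-0.26,10],[0.16,-0.4,0,0,0,-0.35,10],[0.2,-0.5,0,0,0,-0.44,10],[0.24,-0.6,0,0,0,-0.53,10],[0.28,-0.7,0,0,0,-0.62,10],[0.32,-0.8,0,0,0,-0.71,10],[0.36,-0.9,0,0,0,-0.79,10],[0.4,-1,0,0,0,-0.84,10]],
  ],
)

```text
clock: 11.65
position: [0.5371, -0.1494, 0.1434]
ee_rot: [-179.9, -0.0, 92.7]
contact_force: [0.5, -0.6, -1.1]
gripper_width: 0.0266
gripper_force: 59.9
```

```bash
python3 - <<'E'
from h import *
o=ctrl.get_obs(); print(o['clock'],o['position'],o['ee_rot'],o['gripper_width'],o['gripper_force'])
shot('wrist','w3.png')
for n in ['stub_stop','pan','small_ring','handle_mouth','handle']: print(n,[(round(x['score'],2),np.round(x['position'],3).tolist()) for x in ctrl.spot_point('wrist',n)[:1]])
E
```

```text
11.65 [ 0.53711521 -0.14941009  0.14343231] [-1.79925817e+02 -3.15543110e-02  9.27357319e+01] 0.026573280677045483 59.88450765609741
stub_stop [(0.54, [0.535, -0.071, 0.14])]
pan []
small_ring [(0.93, [0.552, -0.07, 0.051])]
handle_mouth [(0.91, [0.536, -0.07, 0.136])]
handle [(0.96, [0.536, -0.15, 0.128])]
```

View pics/w3.png

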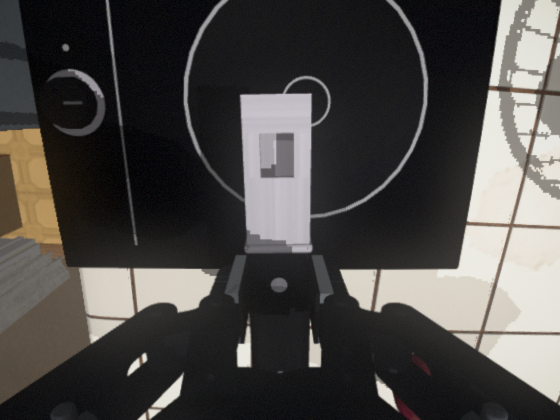

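Call:
drive_tool(
  targets=[
    [[0.08,0,0,0,0,0,10],[0.16,0,0,0,0,0,10],[0.24,0,0,0,0,0,10],[0.32,0,0,0,0,0,10],[0.4,0,0,0,0,0,10],[0.46,0,0,0,0,0,10],[0.5,0,0,0,0,0,10],[0.52,0,0,0,0,0,10],[0.52,0,0,0,0,0,10],[0.52,0,0,0,0,0,10]],
  ],
)

```text
clock: 12.95
position: [0.5345, -0.0735, 0.1441]
ee_rot: [180.0, 0.0, 92.5]
contact_force: [0.5, 0.0, -0.8]
gripper_width: 0.0265
gripper_force: 59.9
```

```bash
python3 - <<'E'
from h import *
o=ctrl.get_obs(); print(o['clock'],o['position'],o['ee_rot'])
shot('wrist','w4.png')
for n in ['stub_stop','button','pan','handle_mouth','handle']: print(n,[(round(x['score'],2),np.round(x['position'],3).tolist()) for x in ctrl.spot_point('wrist',n)[:2]])
c4=cam('wrist'); 
for n in ['pan','stub_stop']:
  r=ctrl.regions_of('wrist',n)
  if r: ys,xs=np.nonzero(r[0]['region']); print(n,r[0]['score'],xs.min(),xs.max(),ys.min(),ys.max())
E
```

```text
12.95 [ 0.5344536  -0.07345508  0.14406884] [1.79995150e+02 1.54123382e-02 9.24601084e+01]
stub_stop [(0.67, [0.548, -0.068, 0.049])]Traceback (most recent call last):
  File "<stdin>", line 4, in <module>
ValueError: it knows: fork, garlic, handle, handle_mouth, hob, lemon, lid, onion, pan, small_ring, stub_stop
```

View pics/w4.png

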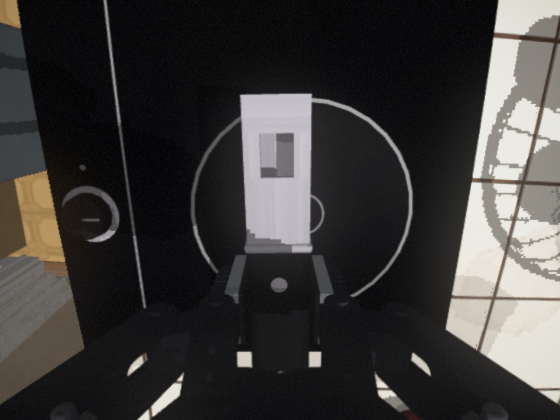

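Call:
drive_tool(
  targets=[
    [[0.05,0,0,0,0,0,10],[0.1,0,0,0,0,0,10],[0.15,0,0,0,0,0,10],[0.2,0,0,0,0,0,10],[0.23,0,0,0,0,0,10],[0.25,0,0,0,0,0,10],[0.25,0,0,0,0,0,10],[0.25,0,0,0,0,0,10],[0.25,0,0,0,0,0,10],[0.25,0,0,0,0,0,10]],
  ],
)

```text
clock: 14.05
position: [0.5328, -0.036, 0.144]
ee_rot: [180.0, 0.0, 92.4]
contact_force: [0.3, -0.2, -1.7]
gripper_width: 0.0267
gripper_force: 59.9
```

```bash
python3 - <<'E'
from h import *
o=ctrl.get_obs(); print(o['clock'],o['position'],o['ee_rot'])
shot('wrist','w5.png')
for n in ['stub_stop','handle_mouth']: print(n,[(round(x['score'],2),np.round(x['position'],3).tolist()) for x in ctrl.spot_point('wrist',n)[:2]])
c4=cam('wrist'); print(ray(c4,[(278,0),(278,95)],.1).round(4), ray(c4,[(278,95)],.147))
c4=cam('top'); shot('top','t5.png')
for n in ['stub_stop','handle_mouth']: print(n,[(round(x['score'],2),np.round(x['position'],3).tolist()) for x in ctrl.spot_point('top',n)[:2]])
im=cv2.imread('pics/t5.png')[190:260,210:330]; w=cv2.imread('pics/w5.png')
im=cv2.resize(im,(480,280),interpolation=cv2.INTER_CUBIC); w=w[0:140,180:380]; w=cv2.resize(w,(400,280))
cv2.imwrite('pics/c5.png',cv2.convertScaleAbs(np.hstack([im[:,:400],w]),alpha=1.5))
E
```

```text
14.05 [ 0.53279661 -0.03602396  0.14403669] [1.79997600e+02 2.91050653e-03 9.24388545e+01]
stub_stop []
handle_mouth [(0.57, [0.531, 0.044, 0.138])]
[[0.5275 0.0889 0.1   ]
 [0.5292 0.0466 0.1   ]] [[0.52940019 0.04454319 0.147     ]]
stub_stop [(0.58, [0.535, 0.112, 0.1])]
handle_mouth [(0.58, [0.529, 0.046, 0.137])]
```

View pics/c5.png

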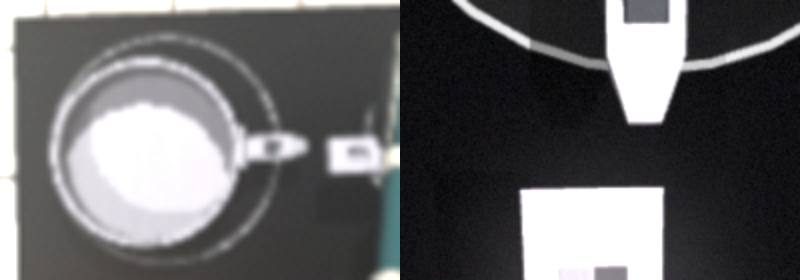

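```bash
python3 - <<'E'
from h import *
w=cv2.imread('pics/w5.png',0); 
for y in (4,12,20,28):
    b=np.nonzero(w[y,230:350]>90)[0]+230; print(y,b.min(),b.max())
c4=cam('wrist')
for y in (4,12,20,28):
    g=w[y].astype(float); b=np.nonzero(w[y,270:340]>90)[0]+270
    P=ray(c4,[(b.min()-.5,y),(b.max()+.5,y)],.1055); print(P[:,:2].round(4).tolist(),P.mean(0)[:2].round(4))
print(ray(c4,[(302.5,61.5)],.102))
for z in (.143,.1465): print(z,ray(c4,[(241,94.5),(311.5,94.5)],z).round(4).tolist())
# mouth from grip geometry
o=ctrl.get_obs(); y=np.radians(o['ee_rot'][2]); print(o['position'][:2]+.0825*np.array([np.cos(y),np.sin(y)]))
E
```

```text
4 283 323
12 230 322
20 237 322
28 260 349
[[0.5296, 0.0858], [0.5481, 0.0867]] [0.5388 0.0863]
[[0.5297, 0.0826], [0.5478, 0.0834]] [0.5388 0.083 ]
[[0.5299, 0.0792], [0.5481, 0.0801]] [0.539  0.0797]
[[0.5301, 0.0759], [0.5561, 0.0771]] [0.5431 0.0765]
[[0.54027515 0.0624502  0.102     ]]
0.143 [[0.5156, 0.0444, 0.143], [0.5418, 0.0455, 0.143]]
0.1465 [[0.516, 0.0443, 0.1465], [0.5415, 0.0454, 0.1465]]
[0.52923924 0.04653268]
```

Call:
drive_tool(
  targets=[
    [[0,0.02,0.05,0,0,-0.007,10],[0,0.04,0.1,0,0,-0.007,10],[0,0.06,0.15,0,0,-0.007,10],[0,0.087,0.2,0,0,-0.007,10],[0,0.087,0.23,0,0,-0.007,10],[0,0.087,0.245,0,0,-0.007,10],[0,0.087,0.245,0,0,-0.007,10],[0,0.087,0.245,0,0,-0.007,10],[0,0.087,0.245,0,0,-0.007,10],[0,0.087,0.245,0,0,-0.007,10]],
  ],
)

```text
clock: 15.35
position: [0.5461, -0.0353, 0.1077]
ee_rot: [180.0, 0.0, 93.1]
contact_force: [-0.0, 0.5, -1.7]
gripper_width: 0.0266
gripper_force: 59.9
```

```bash
python3 - <<'E'
from h import *
o=ctrl.get_obs(); print(o['clock'],o['position'],o['ee_rot'],o['contact_force'])
shot('wrist','w6.png'); w=cv2.imread('pics/w6.png',0)
c4=cam('wrist')
for y in list(range(2,130,8)):
    b=np.nonzero(w[y,225:340]>90)[0]+225
    if len(b): P=ray(c4,[(b.min()-.5,y),(b.max()+.5,y)],.1055 if y<85 else .1095); print(y,b.min(),b.max(),len(b),P.mean(0)[:2].round(4),round(np.linalg.norm(P[1]-P[0]),4))
cv2.imwrite('pics/c6.png',cv2.resize(w[0:180,180:380],(600,540)))
E
```

```text
15.35 [ 0.54605435 -0.03526993  0.10774637] [1.79952782e+02 8.41714044e-03 9.30896312e+01] [-0.03671369  0.45477797 -1.68371301]
2 251 301 51 [0.5393 0.0767] 0.0179
10 230 339 66 [0.5425 0.0744] 0.0389
18 256 324 69 [0.5446 0.0719] 0.0245
26 259 294 36 [0.5399 0.069 ] 0.0128
34 261 291 31 [0.5399 0.0663] 0.0111
42 264 289 26 [0.5402 0.0637] 0.0094
98 240 311 72 [0.5409 0.0442] 0.0262
106 240 311 72 [0.541  0.0414] 0.0264
114 241 311 71 [0.5414 0.0386] 0.0262
122 241 311 71 [0.5415 0.0357] 0.0263
```

View pics/c6.png

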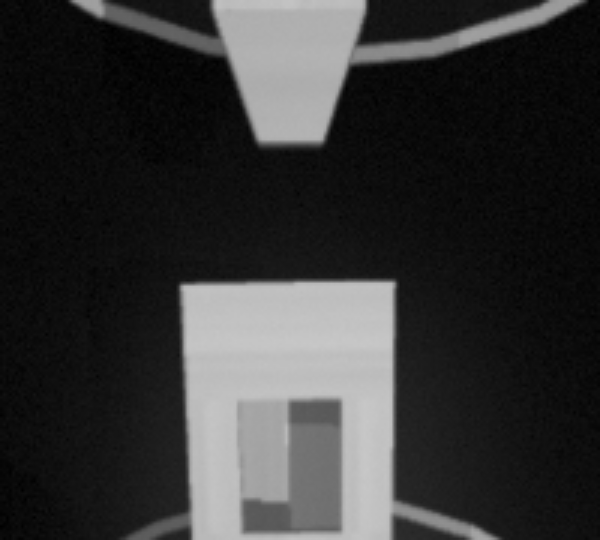

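Call:
drive_tool(
  targets=[
    [[0.05,0,0,0,0,0,10],[0.1,0,0,0,0,0,10],[0.13,0,0,0,0,0,10],[0.15,0,0,0,0,0,10],[0.17,0,0,0,0,0,10],[0.19,0,0,0,0,0,10],[0.21,0,0,0,0,0,10],[0.23,0,0,0,0,0,10],[0.25,0,0,0,0,0,10],[0.25,0,0,0,0,0,10]],
  ],
)

```text
clock: 16.4
position: [0.5437, 0.0025, 0.1072]
ee_rot: [-180.0, -0.0, 93.1]
contact_force: [-0.6, -0.8, -1.6]
gripper_width: 0.0266
gripper_force: 59.9
```

Call:
drive_tool(
  targets=[
    [[0.02,0,0,0,0,0,10],[0.04,0,0,0,0,0,10],[0.06,0,0,0,0,0,10],[0.08,0,0,0,0,0,10],[0.1,0,0,0,0,0,10],[0.12,0,0,0,0,0,10],[0.14,0,0,0,0,0,10],[0.16,0,0,0,0,0,10],[0.17,0,0,0,0,0,10],[0.17,0,0,0,0,0,10]],
  ],
)

```text
clock: 17.4
position: [0.5424, 0.0281, 0.1073]
ee_rot: [-180.0, -0.0, 93.1]
contact_force: [-0.3, 0.5, 0.3]
gripper_width: 0.0265
gripper_force: 60.1
```

```bash
python3 - <<'E'
from h import *
o=ctrl.get_obs(); print(o['clock'],o['position'],o['ee_rot'],o['contact_force'])
shot('wrist','w7.png'); w=cv2.imread('pics/w7.png')
for n in ['stub_stop','handle_mouth']: print(n,[(round(x['score'],2),np.round(x['position'],3).tolist()) for x in ctrl.spot_point('wrist',n)[:2]])
cv2.imwrite('pics/c7.png',cv2.resize(w[0:200,180:380],(600,600)))
E
```

```text
17.4 [0.54237395 0.0280854  0.1072674 ] [-1.79997873e+02 -2.13498616e-02  9.30984898e+01] [-0.31815154  0.49852185  0.25144386]
stub_stop [(0.96, [0.536, 0.115, 0.1])]
handle_mouth [(0.57, [0.536, 0.107, 0.104])]
```

View pics/c7.png

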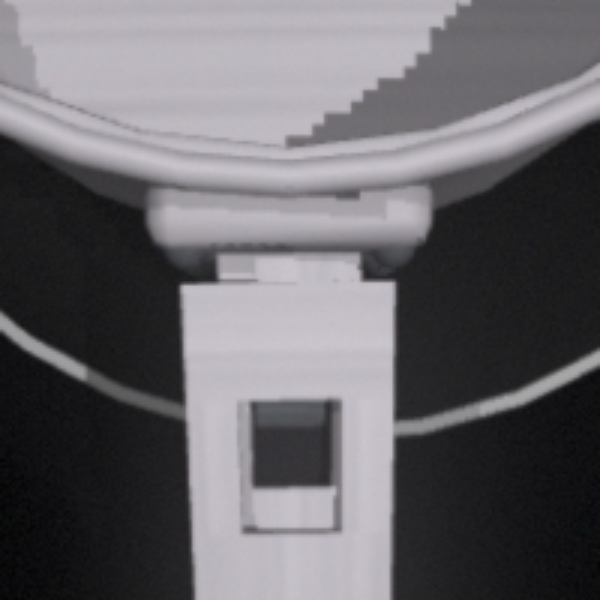

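Call:
drive_tool(
  targets=[
    [[0.008,0,0,0,0,0,10],[0.014,0,0,0,0,0,10],[0.018,0,0,0,0,0,10],[0.022,0,0,0,0,0,10],[0.026,0,0,0,0,0,10],[0.03,0,0,0,0,0,10],[0.034,0,0,0,0,0,10],[0.037,0,0,0,0,0,10],[0.037,0,0,0,0,0,10],[0.037,0,0,0,0,0,10]],
  ],
)

```text
clock: 18.55
position: [0.5421, 0.033, 0.1072]
ee_rot: [180.0, 0.0, 93.1]
contact_force: [-0.4, -4.2, -2.1]
gripper_width: 0.027
gripper_force: 59.9
```

```bash
python3 - <<'E'
from h import *
o=ctrl.get_obs(); print(o['clock'],o['position'],o['ee_rot'],o['contact_force'])
shot('wrist','w8.png'); w=cv2.imread('pics/w8.png')
for n in ['stub_stop','handle_mouth','pan']: print(n,[(round(x['score'],2),np.round(x['position'],3).tolist()) for x in ctrl.spot_point('wrist',n)[:2]])
cv2.imwrite('pics/c8.png',cv2.resize(w[0:200,180:380],(600,600)))
E
```

```text
18.55 [0.54214339 0.03297797 0.10722305] [1.79997041e+02 1.63805436e-02 9.30845862e+01] [-0.40694749 -4.19300334 -2.05032075]
stub_stop [(0.74, [0.54, 0.115, 0.102])]
handle_mouth [(0.65, [0.54, 0.113, 0.101])]
pan []
```

View pics/c8.png

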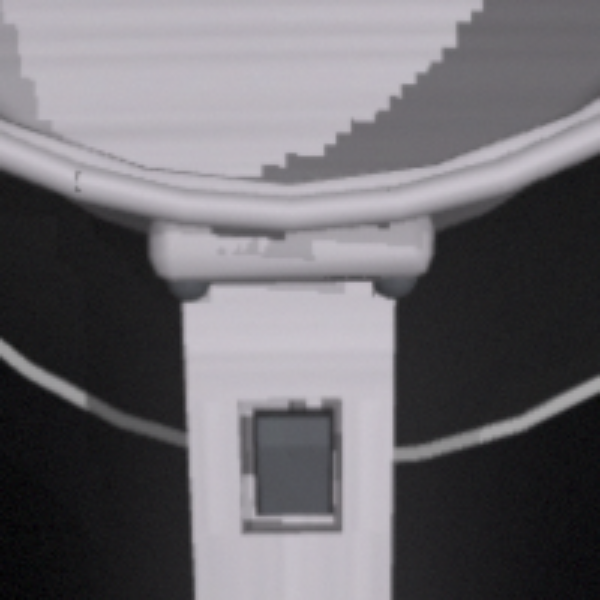

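Call:
drive_tool(
  targets=[
    [[-0.02,0,0,0,0,0,10],[-0.06,0,0,0,0,0,10],[-0.14,0,0,0,0,0,10],[-0.24,0,0,0,0,0,10],[-0.34,0,0,0,0,0,10],[-0.44,0,0,0,0,0,10],[-0.54,0,0,0,0,0,10],[-0.64,0,0,0,0,0,10],[-0.74,0.005,0,0,0,0,10],[-0.84,0.01,0,0,0,0,10]],
  ],
)

```text
clock: 19.75
position: [0.5503, -0.0938, 0.1072]
ee_rot: [-180.0, -0.0, 93.1]
contact_force: [0.3, 4.0, -1.3]
gripper_width: 0.0264
gripper_force: 60.0
```

Call:
drive_tool(
  targets=[
    [[-0.1,0,0,0,0,0,10],[-0.2,0,0,0,0,0,10],[-0.3,0,0,0,0,0,10],[-0.4,0,0,0,0,0,10],[-0.5,0,0,0,0,0,10],[-0.6,0,0,0,0,0,10],[-0.7,0,0,0,0,0,10],[-0.8,0.005,0,0,0,0,10],[-0.87,0.01,0,0,0,0,10],[-0.9,0.01,0,0,0,0,10]],
  ],
)

```text
clock: 20.75
position: [0.5593, -0.2287, 0.1073]
ee_rot: [180.0, 0.0, 93.0]
contact_force: [-0.9, 3.0, -1.6]
gripper_width: 0.0267
gripper_force: 60.0
```

```bash
python3 - <<'E'
from h import *
o=ctrl.get_obs(); print(o['clock'],o['position'],o['ee_rot'],o['contact_force'])
for c in ['top','scene','wrist']:
  shot(c,c+'9.png')
  for n in ['stub_stop','handle_mouth','pan','small_ring','hob','lid']: print(c,n,[(round(x['score'],2),np.round(x['position'],3).tolist()) for x in ctrl.spot_point(c,n)[:1]])
w=cv2.imread('pics/wrist9.png'); t=cv2.imread('pics/top9.png')[180:280,200:370]
cv2.imwrite('pics/c9.png',np.hstack([cv2.resize(t,(450,265)),cv2.resize(w[0:200,180:380],(265,265))]))
E
```

```text
20.75 [ 0.55934839 -0.22873305  0.10726864] [1.79992482e+02 2.58199370e-02 9.30409211e+01] [-0.91268775  3.00947662 -1.57887247]
top stub_stop [(0.84, [0.558, -0.146, 0.102])]
top handle_mouth [(0.71, [0.553, -0.145, 0.103])]
top pan [(0.57, [0.551, -0.063, 0.052])]
top small_ring []
top hob [(0.88, [0.511, 0.063, -0.002])]
top lid [(0.58, [0.532, 0.437, -0.004])]
scene stub_stop [(0.93, [0.554, -0.147, 0.104])]
scene handle_mouth [(0.67, [0.555, -0.15, 0.1])]
scene pan [(0.96, [0.547, -0.061, 0.047])]
scene small_ring []
scene hob [(0.75, [0.516, 0.059, -0.006])]
scene lid [(0.57, [0.531, 0.435, -0.002])]
wrist stub_stop [(0.61, [0.556, -0.144, 0.1])]
wrist handle_mouth [(0.78, [0.556, -0.147, 0.102])]
wrist pan []
wrist small_ring []
wrist hob []
wrist lid []
```

View pics/c9.png

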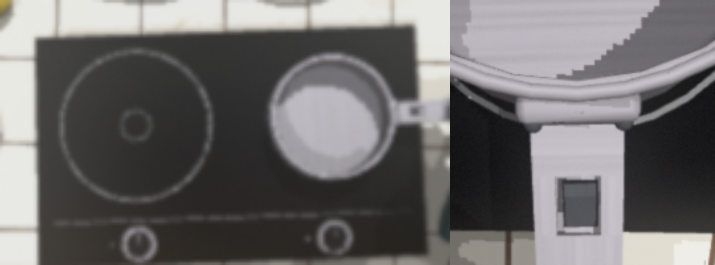

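Call:
drive_tool(
  targets=[
    [[-0.01,0,0,0,0,0,10],[-0.02,0,0,0,0,0,10],[-0.03,0,0,0,0,0,10],[-0.03,0,0,0,0,0,10],[-0.03,0,0,0,0,0,40],[-0.03,0,0,0,0,0,60],[-0.03,0,0,0,0,0,60],[-0.03,0,0,0,0,0,60],[-0.03,0,0,0,0,0,60],[-0.03,0,0,0,0,0,60]],
  ],
)

```text
clock: 22.8
position: [0.5595, -0.2319, 0.1074]
ee_rot: [180.0, 0.0, 93.1]
contact_force: [0.3, -0.3, -0.0]
gripper_width: 0.06
gripper_force: 0.0
```

Call:
drive_tool(
  targets=[
    [[0,0,-0.08,0,0,0,60],[0,0,-0.18,0,0,0,60],[0,0,-0.3,0,0,0,60],[0,0,-0.45,0,0,-0.06,60],[0,0,-0.6,0,0,-0.13,60],[0.05,0,-0.75,0,0,-0.2,60],[0.15,0,-0.85,0,0,-0.27,60],[0.27,0,-0.95,0,0,-0.34,60],[0.39,0,-1,0,0,-0.41,60],[0.5,0,-1,0,0,-0.467,60]],
  ],
)

```text
clock: 23.8
position: [0.5567, -0.1566, 0.2614]
ee_rot: [179.8, 0.3, 135.4]
contact_force: [0.4, -0.9, 1.2]
gripper_width: 0.0597
gripper_force: 0.0
```

```bash
python3 - <<'E'
from h import *
o=ctrl.get_obs(); print(o['clock'],o['position'],o['ee_rot'],o['contact_force'],o['gripper_width'])
for c in ['top','scene','wrist']:
  shot(c,c+'10.png')
  for n in ['stub_stop','handle_mouth','pan','small_ring','lid']: print(c,n,[(round(x['score'],2),np.round(x['position'],3).tolist()) for x in ctrl.spot_point(c,n)[:1]])
plan([(.531,.437,.12,135)])
E
```

```text
23.8 [ 0.55667571 -0.15660242  0.26140858] [179.84944629   0.29992694 135.35456116] [ 0.39148483 -0.8579644   1.16271355] 0.059667400773125406
top stub_stop [(0.74, [0.555, -0.15, 0.101])]
top handle_mouth [(0.59, [0.556, -0.151, 0.101])]
top pan [(0.82, [0.55, -0.069, 0.053])]
top small_ring [(0.46, [0.558, -0.234, 0.088])]
top lid [(0.97, [0.53, 0.437, -0.004])]
scene stub_stop [(0.96, [0.554, -0.15, 0.101])]
scene handle_mouth [(0.74, [0.553, -0.154, 0.1])]
scene pan [(0.97, [0.547, -0.065, 0.047])]
scene small_ring []
scene lid [(0.77, [0.527, 0.438, -0.0])]
wrist stub_stop [(0.6, [0.555, -0.145, 0.102])]
wrist handle_mouth [(0.78, [0.556, -0.15, 0.103])]
wrist pan [(0.75, [0.549, -0.067, 0.053])]
wrist small_ring []
wrist lid []
[2.909 2.691 0.915] rz 0.001
```

Call:
drive_tool(
  targets=[
    [[0.06,0.06,0,0,0,0,60],[0.15,0.14,0,0,0,0,60],[0.26,0.24,0,0,0,0,60],[0.37,0.34,0,0,0,0,60],[0.48,0.45,0,0,0,0,60],[0.59,0.55,0,0,0,0,60],[0.7,0.65,0,0,0,0,60],[0.8,0.74,0,0,0,0,60],[0.9,0.83,0,0,0,0,60],[1,0.93,0,0,0,0,60]],
  ],
)

```text
clock: 25.7
position: [0.5467, 0.0502, 0.2574]
ee_rot: [180.0, -0.0, 135.2]
contact_force: [-0.0, -1.1, -0.5]
gripper_width: 0.0601
gripper_force: 0.0
```

Call:
drive_tool(
  targets=[
    [[0.1,0.09,0,0,0,0,60],[0.2,0.19,0,0,0,0,60],[0.3,0.28,0,0,0,0,60],[0.4,0.37,0,0,0,0,60],[0.5,0.47,0,0,0,0,60],[0.6,0.56,0,0,0,0,60],[0.7,0.65,0,0,0,0,60],[0.8,0.74,0,0,0,0,60],[0.9,0.83,0,0,0,0,60],[1,0.93,0,0,0,0,60]],
  ],
)

```text
clock: 26.7
position: [0.5383, 0.2547, 0.2573]
ee_rot: [-180.0, -0.0, 135.2]
contact_force: [0.9, 0.2, 0.5]
gripper_width: 0.0598
gripper_force: 0.0
```

Call:
drive_tool(
  targets=[
    [[0.1,0.09,0,0,0,0,60],[0.2,0.19,0.06,0,0,0,60],[0.3,0.28,0.12,0,0,0,60],[0.4,0.37,0.18,0,0,0,60],[0.5,0.47,0.24,0,0,0,60],[0.6,0.56,0.3,0,0,0,60],[0.66,0.62,0.35,0,0,0,60],[0.7,0.66,0.4,0,0,0,60],[0.7,0.66,0.4,0,0,0,60],[0.7,0.66,0.4,0,0,0,60]],
  ],
)

```text
clock: 27.7
position: [0.5352, 0.3964, 0.1969]
ee_rot: [-179.9, 0.0, 135.1]
contact_force: [-0.5, 0.5, -0.1]
gripper_width: 0.0599
gripper_force: 0.0
```

```bash
python3 - <<'E'
from h import *
o=ctrl.get_obs(); print(o['clock'],o['position'],o['ee_rot'],o['contact_force'],o['gripper_width'])
for c in ['wrist']:
  w=shot(c,c+'11.png')
  for n in ['lid']: print(c,n,[(round(x['score'],2),np.round(x['position'],3).tolist()) for x in ctrl.spot_point(c,n)[:1]])
plan([(.53,.4375,.045,135.3)])
E
```

```text
27.7 [0.53515926 0.39635005 0.19691618] [-1.7994347e+02  1.3281016e-02  1.3511304e+02] [-0.47054248  0.50105798 -0.11086366] 0.059901402801017765
wrist lid [(0.68, [0.528, 0.443, 0.004])]
[0.221 0.169 1.019] rz -0.002
```

View pics/wrist11.png

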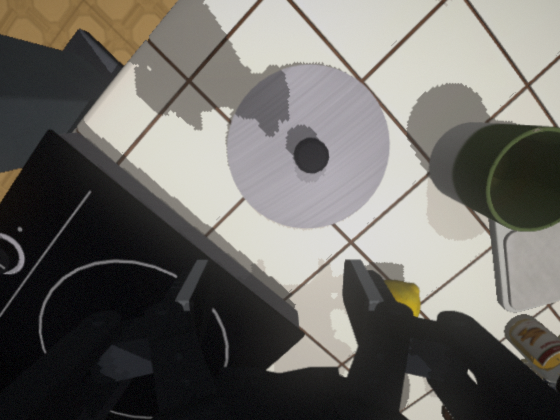

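```bash
python3 - <<'E'
from h import *
c4=cam('wrist')
print(ray(c4,[(311,154)],.048),ray(c4,[(226,146),(389,146),(308,63),(308,229)],.012))
k=ray(c4,[(311,154)],.048)[0]
plan([(k[0],k[1],.046,135.1)])
E
```

```text
[[0.52711399 0.44411446 0.048     ]] [[0.47071763 0.39186281 0.012     ]
 [0.57940501 0.50118288 0.012     ]
 [0.47259906 0.49677971 0.012     ]
 [0.58575579 0.38934514 0.012     ]]
[0.266 0.186 1.012] rz -0.0
```

Call:
drive_tool(
  targets=[
    [[0.08,0.06,0.1,0,0,0,60],[0.16,0.12,0.22,0,0,0,60],[0.22,0.16,0.34,0,0,0,60],[0.26,0.18,0.46,0,0,0,60],[0.26,0.18,0.58,0,0,0,60],[0.26,0.18,0.7,0,0,0,60],[0.26,0.18,0.82,0,0,0,60],[0.26,0.18,0.92,0,0,0,60],[0.26,0.18,0.98,0,0,0,60],[0.26,0.18,1,0,0,0,60]],
  ],
)

```text
clock: 28.8
position: [0.5261, 0.4426, 0.0457]
ee_rot: [-179.9, -0.0, 135.1]
contact_force: [0.3, -0.6, -0.1]
gripper_width: 0.0601
gripper_force: 0.0
```

Call:
drive_tool(
  targets=[
    [[0,0,0,0,0,0,60],[0,0,0,0,0,0,40],[0,0,0,0,0,0,20],[0,0,0,0,0,0,10],[0,0,0,0,0,0,10],[0,0,0,0,0,0,10],[0,0,0,0,0,0,10],[0,0,0,0,0,0,10],[0,0,0,0,0,0,10],[0,0,0,0,0,0,10]],
  ],
  force=50,
)

```text
clock: 29.8
position: [0.5274, 0.4441, 0.0489]
ee_rot: [179.9, 0.0, 135.1]
contact_force: [0.0, -0.3, 7.0]
gripper_width: 0.027
gripper_force: 49.8
```

Call:
drive_tool(
  targets=[
    [[0,0,-0.05,0,0,0,10],[0,0,-0.13,0,0,0,10],[0,0,-0.23,0,0,0,10],[0,0,-0.34,0,0,0,10],[0,0,-0.46,0,0,0,10],[0,0,-0.58,0,0,0,10],[0,0,-0.7,0,0,0,10],[-0.03,-0.03,-0.82,0,0,0,10],[-0.07,-0.07,-0.93,0,0,0,10],[-0.13,-0.13,-1,0,0,0,10]],
  ],
)

```text
clock: 30.8
position: [0.5271, 0.4157, 0.1998]
ee_rot: [179.9, 0.0, 135.2]
contact_force: [0.5, 0.1, -1.9]
gripper_width: 0.027
gripper_force: 49.6
```

Call:
drive_tool(
  targets=[
    [[-0.1,-0.09,0,0,0,0,10],[-0.2,-0.18,0,0,0,0,10],[-0.3,-0.28,0,0,0,0,10],[-0.4,-0.37,0,0,0,0,10],[-0.5,-0.46,0,0,0,0,10],[-0.6,-0.55,0,0,0,0,10],[-0.7,-0.64,0,0,0,0,10],[-0.8,-0.73,0,0,0,0,10],[-0.9,-0.82,0,0,0,0,10],[-1,-0.92,0,0,0,0,10]],
  ],
)

```text
clock: 31.8
position: [0.5354, 0.2103, 0.197]
ee_rot: [-180.0, -0.0, 135.1]
contact_force: [0.2, 0.4, -1.5]
gripper_width: 0.0273
gripper_force: 49.6
```

Call:
drive_tool(
  targets=[
    [[-0.1,-0.09,0,0,0,0,10],[-0.2,-0.18,0,0,0,0,10],[-0.3,-0.27,0,0,0,0,10],[-0.4,-0.36,0,0,0,0,10],[-0.5,-0.45,0,0,0,0,10],[-0.6,-0.54,0,0,0,0,10],[-0.7,-0.63,0,0,0,0,10],[-0.78,-0.7,0,0,0,0,10],[-0.84,-0.76,0,0,0,0,10],[-0.86,-0.78,0,0,0,0,10]],
  ],
)

```text
clock: 32.8
position: [0.5442, 0.0368, 0.1972]
ee_rot: [-180.0, -0.0, 135.0]
contact_force: [1.2, 0.4, -2.1]
gripper_width: 0.0273
gripper_force: 49.6
```

```bash
python3 - <<'E'
from h import *
o=ctrl.get_obs(); print(o['clock'],o['position'],o['ee_rot'],o['contact_force'],o['gripper_width'],o['gripper_force'])
for c in ['wrist','top','scene']:
  w=shot(c,c+'12.png')
  for n in ['lid','pan','handle_mouth']: print(c,n,[(round(x['score'],2),np.round(x['position'],3).tolist()) for x in ctrl.spot_point(c,n)[:1]])
  r=ctrl.regions_of(c,'lid')
  if r and c=='wrist':
    m=r[0]['region'].astype(np.uint8); k=max(cv2.findContours(m,0,2)[0],key=cv2.contourArea)[:,0]
    zl=o['position'][2]-.0489+.010
    k=k[(k[:,1]<250)&(k[:,1]>1)]; P=ray(cam('wrist'),k,zl)[:,:2]
    # circle of radius .0775 fit, robust
    from scipy.optimize import least_squares
    s=least_squares(lambda q:np.hypot(*(P-q[:2]).T)-.0775,o['position'][:2],loss='soft_l1',f_scale=.002); print('circle',s.x,np.median(abs(s.fun)),len(P))
plan([(.549,-.068,.2,135.1)])
E
```

```text
32.8 [0.54417311 0.03682673 0.19716964] [-1.79985196e+02 -4.46310606e-03  1.35036017e+02] [ 1.21083512  0.39989033 -2.09419411] 0.027251496241368474 49.573737932996664
wrist lid [(0.62, [0.541, 0.032, 0.146])]
wrist pan []
wrist handle_mouth [(0.74, [0.546, 0.036, 0.15])]
circle [0.54614646 0.03804441] 0.00019082061340164325 187
top lid [(0.69, [0.546, 0.037, 0.146])]
top pan [(0.77, [0.552, -0.068, 0.053])]
top handle_mouth [(0.92, [0.553, -0.15, 0.103])]
scene lid [(0.79, [0.545, 0.035, 0.148])]
scene pan [(0.57, [0.549, -0.063, 0.049])]
scene handle_mouth [(0.68, [0.557, -0.153, 0.101])]
[-0.522 -0.481 -0.018] rz 0.0
```

Call:
drive_tool(
  targets=[
    [[-0.06,-0.06,0,0,0,0,10],[-0.14,-0.13,0,0,0,0,10],[-0.23,-0.21,0,0,0,0,10],[-0.32,-0.3,0,0,0,0,10],[-0.41,-0.38,0,0,0,0,10],[-0.48,-0.44,0,0,0,0,10],[-0.52,-0.48,0.03,0,0,0,10],[-0.522,-0.481,0.08,0,0,0,10],[-0.522,-0.481,0.13,0,0,0,10],[-0.522,-0.481,0.14,0,0,0,10]],
  ],
)

```text
clock: 34.55
position: [0.5477, -0.0674, 0.1743]
ee_rot: [-179.9, -0.2, 135.1]
contact_force: [-0.4, 0.2, -1.8]
gripper_width: 0.0274
gripper_force: 49.6
```

```bash
python3 - <<'E'
from h import *
o=ctrl.get_obs(); print(o['clock'],o['position'],o['ee_rot'],o['contact_force'])
for c in ['top','scene']:
  shot(c,c+'13.png')
  for n in ['lid','pan']: print(c,n,[(round(x['score'],2),np.round(x['position'],3).tolist()) for x in ctrl.spot_point(c,n)[:1]])
E
```

```text
34.55 [ 0.54766396 -0.06737688  0.17428289] [-1.79904592e+02 -1.64432515e-01  1.35146255e+02] [-0.43870261  0.18851759 -1.78135116]
top lid [(0.74, [0.552, -0.072, 0.127])]
top pan []
scene lid [(0.69, [0.553, -0.072, 0.125])]
scene pan [(0.84, [0.548, -0.062, 0.049])]
```

Call:
drive_tool(
  targets=[
    [[0,0,0.01,0,0,0,10],[0,0,0.02,0,0,0,10],[0,0,0.03,0,0,0,10],[0,0,0.04,0,0,0,10],[0,0,0.05,0,0,0,10],[0,0,0.06,0,0,0,10],[0,0,0.07,0,0,0,10],[0,0,0.075,0,0,0,10],[0,0,0.075,0,0,0,10],[0,0,0.075,0,0,0,10]],
  ],
)

```text
clock: 35.85
position: [0.5489, -0.0681, 0.1651]
ee_rot: [180.0, 0.0, 135.1]
contact_force: [0.1, 0.1, -2.3]
gripper_width: 0.0276
gripper_force: 49.6
```

Call:
drive_tool(
  targets=[
    [[0,0,0.01,0,0,0,10],[0,0,0.016,0,0,0,10],[0,0,0.022,0,0,0,10],[0,0,0.026,0,0,0,10],[0,0,0.028,0,0,0,10],[0,0,0.028,0,0,0,10],[0,0,0.028,0,0,0,10],[0,0,0.028,0,0,0,10],[0,0,0.028,0,0,0,10],[0,0,0.028,0,0,0,10]],
  ],
)

```text
clock: 36.85
position: [0.549, -0.0681, 0.1609]
ee_rot: [180.0, 0.0, 135.1]
contact_force: [-0.3, -0.8, -1.2]
gripper_width: 0.0272
gripper_force: 49.7
```

Call:
drive_tool(
  targets=[
    [[0,0,0.004,0,0,0,20],[0,0,0.004,0,0,0,32],[0,0,0.004,0,0,0,40],[0,0,0.004,0,0,0,50],[0,0,0.004,0,0,0,60],[0,0,0.004,0,0,0,60],[0,0,-0.02,0,0,0,60],[0,0,-0.06,0,0,0,60],[0,0,-0.12,0,0,0,60],[0,0,-0.2,0,0,0,60]],
  ],
)

```text
clock: 37.85
position: [0.5488, -0.0681, 0.1915]
ee_rot: [-180.0, -0.0, 135.1]
contact_force: [-0.2, -0.1, -0.1]
gripper_width: 0.0601
gripper_force: 0.0
```

Call:
drive_tool(
  targets=[
    [[0,0,-0.1,0,0,0,60],[0,0,-0.2,0,0,0,60],[0,0,-0.3,0,0,0,60],[0,0,-0.4,0,0,0,60],[-0.05,-0.05,-0.5,0,0,0,60],[-0.13,-0.13,-0.55,0,0,0,60],[-0.23,-0.23,-0.55,0,0,0,60],[-0.33,-0.33,-0.55,0,0,0,60],[-0.4,-0.4,-0.55,0,0,0,60],[-0.4,-0.4,-0.55,0,0,0,60]],
  ],
)

```text
clock: 38.85
position: [0.5488, -0.1554, 0.2731]
ee_rot: [-180.0, -0.0, 134.9]
contact_force: [0.2, -0.2, -0.4]
gripper_width: 0.06
gripper_force: 0.0
```

```bash
python3 - <<'E'
from h import *
o=ctrl.get_obs(); print(o['clock'],o['position'],o['contact_force'],o['gripper_width'])
for c in ['top','scene','wrist']:
  shot(c,c+'14.png')
  for n in ['lid','pan','stub_stop','handle_mouth']: print(c,n,[(round(x['score'],2),np.round(x['position'],3).tolist()) for x in ctrl.spot_point(c,n)[:1]])
E
```

```text
38.85 [ 0.54878708 -0.15541023  0.27306837] [ 0.21968798 -0.18715925 -0.37664294] 0.059964077327577615
top lid [(0.55, [0.553, -0.07, 0.11])]
top pan [(0.47, [0.554, -0.073, 0.108])]
top stub_stop []
top handle_mouth [(0.66, [0.556, -0.148, 0.104])]
scene lid [(0.66, [0.553, -0.074, 0.11])]
scene pan [(0.64, [0.548, -0.066, 0.048])]
scene stub_stop [(0.16, [0.554, -0.154, 0.1])]
scene handle_mouth [(0.48, [0.555, -0.154, 0.1])]
wrist lid [(0.61, [0.55, -0.07, 0.11])]
wrist pan []
wrist stub_stop [(0.86, [0.557, -0.144, 0.1])]
wrist handle_mouth [(0.6, [0.557, -0.15, 0.105])]
```

```bash
python3 - <<'E'
from h import *
from scipy.optimize import least_squares
c4=cam('wrist'); r=ctrl.regions_of('wrist','lid')[0]
m=r['region'].astype(np.uint8); k=max(cv2.findContours(m,0,2)[0],key=cv2.contourArea)[:,0]
k=k[(k[:,1]>2)&(k[:,1]<417)&(k[:,0]>2)&(k[:,0]<557)]
for z in (.118,.122,.126):
    P=ray(c4,k,z)[:,:2]
    s=least_squares(lambda q:np.hypot(*(P-q[:2]).T)-q[2],[.55,-.07,.0775],loss='soft_l1',f_scale=.002); print(z,s.x,np.median(abs(s.fun)),len(P))
E
```

```text
0.118 [ 0.55121331 -0.06872717  0.07831947] 0.00033256073468516945 283
0.122 [ 0.55044355 -0.06916397  0.07721191] 0.0003278393261302581 283
0.126 [ 0.54967378 -0.06960076  0.07610435] 0.0003231186238703554 283
```

The lid's outline fits a circle 155 mm across, level and at seated height, so I'm handing the job in.

```bash
python3 -c "
from station import ctrl
print(ctrl.close_job())"
```

```text
the job is handed in; nothing more can be done
None
```

I handed the job in at about 39 s on the robot's clock. By the cameras, the handle is locked on with the button up, the pan stands within a few millimetres of the small ring's centre, the lid is seated level, and the arm is clear; no verdict came back.

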